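Find the test tile with the marked back

TASK

Three look-alike fired clay tiles lean against the low wooden rack, glazed side out; one of them has a ring with a cross in it on its underside, the back that rests against the rack, and the other two are blank there. Tip the tiles over towards you onto the table, one after another, so that they lie with their backs up, until you have found the marked one. Then move that one into the shallow wooden tray so that it lies flat there, and leave the blank ones on the table, outside the tray.

Things in the scene. Friction and masses are not known exactly. Their poses are not given: they have to be found in the camera images.
- tile_marked: Centre of the marked tile; on its back is a dark ring 30 mm across with a cross in it. Each of the three tiles is terracotta, 80 (x) by 60 (y) by 10 mm thick (z), 95 g. x points up along the tile to its top edge, z out of the half-glazed face. At the start it stands on the table, its top leaning 20 degrees away from the robot onto the rack; top edge 75 mm above the table, centre 39 mm.
- tile_blank_1: Centre of a blank tile, same look, size and axes. Only the lowest 47 mm of each leaning tile is backed by the rack's board; the top 28 mm stands free. Pulled towards the robot from behind its top edge (say 62 mm above the table), a tile turns about its foot, passes upright and falls face down: its z is then down and its x points towards the robot.
- tile_blank_2: Centre of the other blank tile, same look, size and axes. The tiles stand side by side, about 130 mm from centre to centre, along the rack, which is fixed, 400 mm long and faces the robot within 9 degrees. The rack's board is 10 mm thick and leans like the tiles; behind it is only a low foot (32 mm high at most).
- tray_floor (a point): Centre of the inner floor of the shallow wooden tray, fixed on the table: 180 (x) by 170 (y) by 22 mm high outside, walls and floor 7 mm thick, so that the inner floor is 166 by 156 mm and 7 mm above the table. x points away from the robot, within 12 degrees; z up.
Mind the look-alikes: they are no part of the job. Leave any yellow look-alike of the tile_marked alone. What is shaped like the tile_blank_1 but yellow is not meant.

How it is judged (in metres and radians):
On the way:
1. the marked tile lies turned over, its back up, on the table outside the tray (angle between tile_marked's own z axis and vertical above 2.87 rad and height (world z) of tile_marked below 0.02 m and horizontal distance between tile_marked and tray_floor above 0.1 m), for 0.2 s.
At the end, for the whole second after the job is handed in: The marked tile lies flat in the tray (its centre over the inner floor, less than 15 mm above it), released and at rest; both blank tiles are on the table outside the tray (centres more than 100 mm from the tray's centre and less than 60 mm above the table) (x of tile_marked in the frame of tray_floor between -0.07 and 0.07 m and y of tile_marked in the frame of tray_floor between -0.065 and 0.065 m and z of tile_marked in the frame of tray_floor below 0.015 m and linear speed of tile_marked below 0.03 m/s and height (world z) of tile_blank_1 between 0 and 0.06 m and horizontal distance between each of tile_blank_1, tile_blank_2 and tray_floor above 0.1 m and height (world z) of tile_blank_2 between 0 and 0.06 m); the robot touches nothing.
It also fails if it takes over 67 s, if anything falls off the work surface, if the arm or the gripper's body presses on something with over 40 N, if the wrist force passes 120 N, or if a joint passes its speed limit or range.

ROBOT

A 6-joint arm with a two-finger parallel gripper is mounted at the origin on a cart in front of the work surface, level with it; the furniture and walls round the work are solid. World frame = base frame: x ahead of the robot, y to its left, z up, the work surface at z = 0. Lengths are in mm, angles in rad, forces in N, time in s.
With the tool pointing down it reaches from about 150 to 775 mm from the base axis. Payload 6.1 kg.
Tool frame: the origin (TCP) lies midway between the tips of the shut fingers; the grasp point (between the pads) lies 19 mm behind it (r.grasp_offset is the distance from the TCP to the grasp point, in mm); z points along the fingers, y is the direction in which the jaws open and shut (so a half turn about z gives the same grasp; the last joint's range is limited). The gripper opens to 85 mm and grips with 20 to 120 N. Pads are 22 mm wide; open, the fingers measure 114 mm over their backs; the gripper's body (76 mm by 85 mm) begins 54 mm behind the grasp point. The pads swing forward as they close: fully open they stand 13 mm farther back than shut.
Start: joints at [1.206, 0.126, -0.04, 1.405, 0, 1.571], TCP at [187.293, 490.438, 207.995] pointing down, gripper open.
Joint ranges: [-2.72, 2.72], [-0.95, 1.95], [-1.27, 1.35], [-1.78, 2.02], [-1.46, 1.47], [-3.14, 3.14]. Speed limits (rad/s): [2.39, 2.39, 3.01, 3.14, 3.14, 3.14].

INTERFACE

Orientations are given as a unit quaternion [w, x, y, z].
In Python, from plant import monitor, vision, r gives the robot as it stands. The module is installed in compiled form; this text tells all that it offers.
- The arm moves only by the tool step_arm, never from a script. Its argument "series" is a list of rows, each an object of numbers: "dx", "dy", "dz": the shift along the tool's x, y, z in cm; "wx", "wy", "wz": the turn, a rotation vector about the tool's x, y, z in degrees; "hand": the opening, from -1 (shut) to 1 (fully open), so that 0 is half open. In form: [{"dx": .., "dy": .., "dz": .., "wx": .., "wy": .., "wz": .., "hand": ..}, ...]. A call has 1 to 10 rows; each row is the pose to reach, as a shift and turn from the pose commanded when the call began, along the tool's axes at that moment; what a row does not reach only later rows make up. A row lasts 1/12 s, in which the tool goes at most 41.7 mm and 7.16 degrees, less where a joint would pass 70% of its speed; a pose out of reach is approached as far as the arm can. A call with a gripper value outside its range is refused whole. The fingers move at their own pace and stop on an object; "squeeze" is the grip in N (left out, the last holds). Time passes only in rows, so rows that repeat a pose let the fingers close. It gives the time, the measured TCP pose, the force and the opening at its end, in the units of the state.
- monitor.get_state(): the state, without advancing time (a new reading comes with each control period).
- vision.get_image(name): name is "side" or "top" or "wrist"; returns a dict with "img" (480x640x3 uint8, red, green, blue), "vfov" (degrees; the focal length in pixels is half the picture's height over the tangent of half this angle, whatever the lens; pixels are square), "cx", "cy" (the principal point, pixels), "extrinsics" (4x4, takes a point from camera to world coordinates); the wrist camera has in their place "T_tool_cam" (4x4, takes a point from camera to tool coordinates, whose origin is the TCP and whose axes are the flange's). Camera axes: x right, y down, z forward; pixel columns grow to the right and rows downward; lengths in mm; the calibration is good to about 2 mm. A picture is of the moment at which its call begins: read the wrist's pose just before it. There is no depth.
- r.hand_in(): hands the job in, once; it reports no verdict.
The state is a dict: "time_s": time; "joint_pos": joint angles; "qvel": joint speeds; "joint_torque": joint torques, N m; "tool_pos": TCP position; "orientation": TCP orientation; "ft_force": force on the tool from outside, world axes, zero at the start; "moment": the same for the moment, N m; "grip_width": opening from 0.0 (shut) to 1.0 (fully open).
Only numpy, scipy, OpenCV 4.12 (cv2) and the standard library are available. Lean on these libraries where they do the work, as an engineer would, in place of code of your own. Each camera call takes 0.05 s, during which the arm holds its last target.

## Working session

There is one attempt and no reset: what is moved stays moved. The work goes in short steps, Python scripts to look and compute and a tool call to move; the robot and the scene stay as the last step left them, time stands still between calls to the robot, and variables do not carry over. Pictures are saved under pics/ and viewed, and the job is handed in when it is done.

Besides the shell and the picture viewer there is one more tool, called as a command line: name --argument value ..., lists and objects as JSON in quotes. step_arm: Moves the arm, as the interface text tells. Its arguments: {"type":"object","properties":{"series":{"type":"array","items":{"type":"object","properties":{"dx":{"type":"number"},"dy":{"type":"number"},"dz":{"type":"number"},"wx":{"type":"number"},"wy":{"type":"number"},"wz":{"type":"number"},"hand":{"type":"number"}}}},"squeeze":{"type":"number"}},"required":["series"]}

```bash
mkdir -p pics; cat > h.py <<'E'
import numpy as np, cv2
from plant import monitor, vision, r
def snap(n,f):
    d=vision.get_image(n); cv2.imwrite('pics/'+f,cv2.cvtColor(d['img'],cv2.COLOR_RGB2BGR)); return d
def ray(d,u,v,z,T=None):
    T=np.array(d['extrinsics']) if T is None else T
    f=240/np.tan(np.radians(d['vfov'])/2)
    w=T[:3,:3]@np.array([(u-d['cx'])/f,(v-d['cy'])/f,1]); o=T[:3,3]
    return o+w*(z-o[2])/w[2]
def proj(d,p,T=None):
    T=np.array(d['extrinsics']) if T is None else T
    f=240/np.tan(np.radians(d['vfov'])/2)
    c=np.linalg.inv(T)@np.append(p,1); return c[0]/c[2]*f+d['cx'],c[1]/c[2]*f+d['cy']
E
python3 - <<'E'
from h import *
s=monitor.get_state(); print(s)
for n in('side','top'):
    d=snap(n,n+'0.png'); print(n,d['vfov'],d['cx'],d['cy'],np.round(d['extrinsics'],3).tolist())
E
```

```text
{'time_s': 0.0, 'joint_pos': array([ 1.20599929e+00,  1.26386406e-01, -4.06386325e-02,  1.40540048e+00,
       -1.60024825e-05,  1.57079967e+00]), 'qvel': array([ 0.00042643, -0.00077872, -0.00107291,  0.00121005, -0.00135466,
       -0.00102388]), 'joint_torque': array([-2.52835918e-03, -4.35915005e+01,  3.52925456e+01,  1.73216342e-02,
       -9.84191092e-05, -2.94759246e-06]), 'tool_pos': array([187.13976534, 490.02215057, 207.21112643]), 'orientation': array([-1.39889080e-04,  1.81390402e-01,  9.83410829e-01, -8.02536342e-04]), 'ft_force': array([ 0.18956188,  0.12397844, -0.61771425]), 'moment': array([-0.03156468,  0.03363299, -0.011527  ]), 'grip_width': 1.0018240406034078}
side 51.47164671134013 313.5924726799327 233.43783015622347 [[0.942, -0.185, 0.28, 284.52], [-0.335, -0.573, 0.748, -727.55], [0.022, -0.798, -0.602, 589.777], [0.0, 0.0, 0.0, 1.0]]
top 42.32936373800308 315.06196090909424 234.07469160262508 [[0.039, -0.977, 0.209, 272.981], [-0.999, -0.039, 0.003, -78.603], [0.005, -0.209, -0.978, 1346.746], [0.0, 0.0, 0.0, 1.0]]
```

View pics/top0.png

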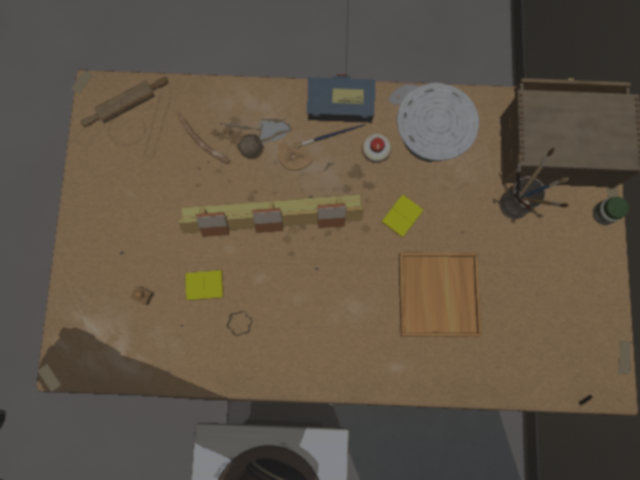

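View pics/side0.png

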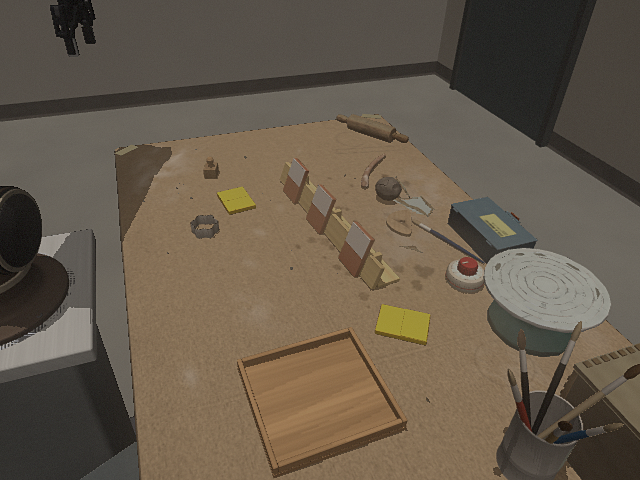

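```bash
python3 - <<'E'
import cv2
a=cv2.imread('pics/top0.png')[185:260,165:385]; a=cv2.convertScaleAbs(a,alpha=1.6); 
b=cv2.imread('pics/side0.png')[145:305,265:415]
cv2.imwrite('pics/topc.png',cv2.resize(a,None,fx=3.6,fy=3.6,interpolation=cv2.INTER_CUBIC))
cv2.imwrite('pics/sidec.png',cv2.resize(b,None,fx=3.7,fy=3.7,interpolation=cv2.INTER_CUBIC))
E
```

```text
(no output)
```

View pics/topc.png

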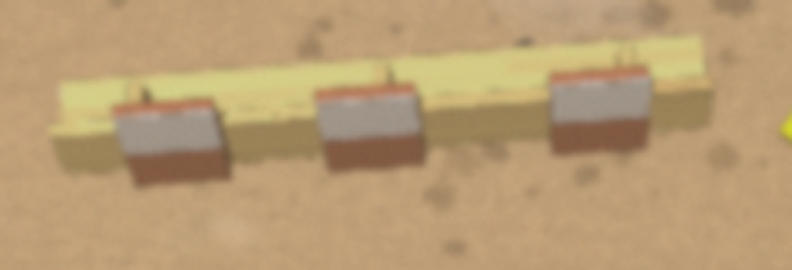

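View pics/sidec.png

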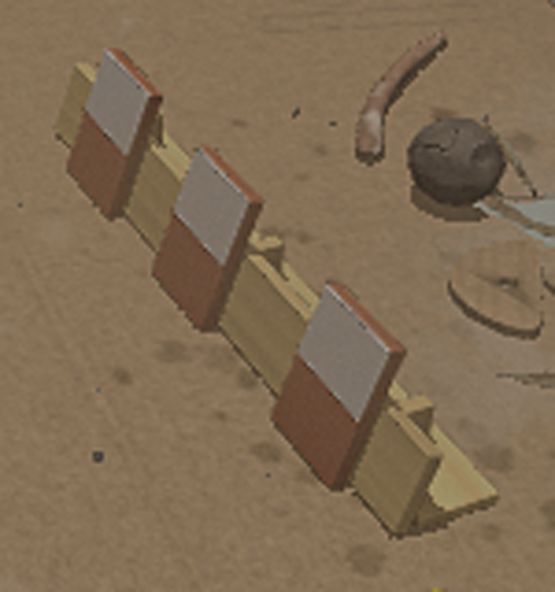

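```bash
python3 - <<'E'
from h import *
d=vision.get_image('top')
for nm,bl,br,tl,tr in [('L',(135,186),(232,179),(115,105),(212,99)),('M',(328,171),(425,163),(316,92),(413,86)),('R',(552,155),(648,149),(550,74),(648,69))]:
    c=lambda p,z: ray(d,165+p[0]/3.6,185+p[1]/3.6,z)
    print(nm,*[np.round(x,0)[:2] for x in (c(bl,3.4),c(br,3.4),c(tl,75),c(tr,75))])
    m=(c(tl,75)+c(tr,75))/2; q=(c(bl,3.4)+c(br,3.4))/2; print(m,q,m-q)
for p in [(400,255),(475,255),(401,335),(477,336)]: print(p,ray(d,*p,22)[:2])
s=cv2.imread('pics/side0.png')
e=vision.get_image('side')
for p,z in [((103,68),75)]: pass
for nm,tl,tr in [('L',(117,48),(161,97)),('M',(207,147),(263,202)),('R',(337,283),(405,350))]:
    a=ray(e,265+tl[0]/3.7,145+tl[1]/3.7,76.5);b=ray(e,265+tr[0]/3.7,145+tr[1]/3.7,76.5);print('side',nm,a[:2],b[:2],((a+b)/2)[:2])
E
```

```text
L [545. 174.] [552. 115.] [578. 176.] [584. 120.]
[581.37212384 147.95101455  75.        ] [548.35837208 144.66289296   3.4       ] [33.01375176  3.28812159 71.6       ]
M [559.  56.] [567.  -3.] [591.  59.] [597.   2.]
[593.92683931  30.63882552  75.        ] [562.81013168  26.67475259   3.4       ] [31.11670764  3.96407292 71.6       ]
R [575. -81.] [ 581. -140.] [607. -78.] [ 613. -135.]
[ 610.04711195 -106.69103498   75.        ] [ 577.74929334 -110.58877979    3.4       ] [32.2978186   3.89774481 71.6       ]
(400, 255) [ 517.6290971  -260.45914562]
(475, 255) [ 524.07307195 -423.40599074]
(401, 335) [ 345.98228533 -264.27434291]
(477, 336) [ 350.13992556 -424.94945508]
side L [578.8260341  174.04537168] [584.65363371 113.137384  ] [581.73983391 143.59137784]
side M [590.68529251  55.77550016] [599.41180189  -3.04172642] [595.0485472   26.36688687]
side R [607.11077325 -79.87424038] [ 615.79560205 -137.86774266] [ 611.45318765 -108.87099152]
```

step_arm --series '[{"dx":-25,"dy":-8,"dz":0,"wz":-27.4,"hand":-1},{"dx":-25,"dy":-8,"dz":0,"wz":-27.4,"hand":-1},{"dx":-25,"dy":-8,"dz":0,"wz":-27.4,"hand":-1},{"dx":-25,"dy":-8,"dz":0,"wz":-27.4,"hand":-1},{"dx":-51.8,"dy":-16.7,"dz":5.8,"wz":-27.4,"hand":-1},{"dx":-51.8,"dy":-16.7,"dz":5.8,"wz":-27.4,"hand":-1},{"dx":-51.8,"dy":-16.7,"dz":5.8,"wz":-27.4,"hand":-1},{"dx":-51.8,"dy":-16.7,"dz":5.8,"wz":-27.4,"hand":-1},{"dx":-51.8,"dy":-16.7,"dz":5.8,"wz":-27.4,"hand":-1},{"dx":-51.8,"dy":-16.7,"dz":5.8,"wz":-27.4,"hand":-1}]'

```text
schema error: expected keys dx, dy, dz, wx, wy, wz, hand
```

```bash
cat >> h.py <<'E'
from scipy.spatial.transform import Rotation as R
def pose():
    s=monitor.get_state(); q=s['orientation']; T=np.eye(4); T[:3,:3]=R.from_quat([q[1],q[2],q[3],q[0]]).as_matrix(); T[:3,3]=s['tool_pos']; return s,T
def go(p,yaw):
    "cm shift & deg turn to tool-down pose, tool x at world yaw deg"
    s,T=pose(); a=np.radians(yaw); x=np.array([np.cos(a),np.sin(a),0]); z=np.array([0,0,-1.]); G=np.c_[x,np.cross(z,x),z]
    print('t',round(s['time_s'],2),'at',s['tool_pos'].round(1),'d(cm)',(T[:3,:3].T@(np.array(p)-T[:3,3])/10).round(2),'w',np.degrees(R.from_matrix(T[:3,:3].T@G).as_rotvec()).round(1),'F',s['ft_force'].round(1),'g',round(s['grip_width'],3),'q',s['joint_pos'].round(2))
E
python3 -c "
from h import *; go([611,149,150],186.5)"
```

```text
t 0.2 at [187.2 490.2 207.5] d(cm) [-51.77 -16.75   5.77] w [ -0.1  -0.  -27.4] F [-0.8 -0.1 -0.3] g 1.002 q [ 1.21  0.13 -0.04  1.41  0.    1.57]
```

All keys are needed.

step_arm --series '[{"dx":-25,"dy":-8,"dz":0,"wx":0,"wy":0,"wz":-27.4,"hand":-1},{"dx":-25,"dy":-8,"dz":0,"wx":0,"wy":0,"wz":-27.4,"hand":-1},{"dx":-25,"dy":-8,"dz":0,"wx":0,"wy":0,"wz":-27.4,"hand":-1},{"dx":-25,"dy":-8,"dz":0,"wx":0,"wy":0,"wz":-27.4,"hand":-1},{"dx":-51.8,"dy":-16.7,"dz":5.8,"wx":0,"wy":0,"wz":-27.4,"hand":-1},{"dx":-51.8,"dy":-16.7,"dz":5.8,"wx":0,"wy":0,"wz":-27.4,"hand":-1},{"dx":-51.8,"dy":-16.7,"dz":5.8,"wx":0,"wy":0,"wz":-27.4,"hand":-1},{"dx":-51.8,"dy":-16.7,"dz":5.8,"wx":0,"wy":0,"wz":-27.4,"hand":-1},{"dx":-51.8,"dy":-16.7,"dz":5.8,"wx":0,"wy":0,"wz":-27.4,"hand":-1},{"dx":-51.8,"dy":-16.7,"dz":5.8,"wx":0,"wy":0,"wz":-27.4,"hand":-1}]'

```text
time_s: 1.03
tool_pos: [497.5, 241.0, 171.4]
orientation: [-0.0, -0.057, 0.998, 0.0]
ft_force: [0.8, 0.8, 0.9]
grip_width: -0.001
```

```bash
python3 -c "
from h import *; go([611,149,150],186.5)"
```

```text
t 1.03 at [497.5 241.  171.4] d(cm) [-10.24 -10.42   2.14] w [ 0. -0. -0.] F [0.8 0.8 0.9] g -0.001 q [ 0.45  0.18 -0.06  1.34  0.    0.34]
```

step_arm --series '[{"dx":-10.2,"dy":-10.4,"dz":2.1,"wx":0,"wy":0,"wz":0,"hand":-1},{"dx":-10.2,"dy":-10.4,"dz":2.1,"wx":0,"wy":0,"wz":0,"hand":-1},{"dx":-10.2,"dy":-10.4,"dz":2.1,"wx":0,"wy":0,"wz":0,"hand":-1},{"dx":-10.2,"dy":-10.4,"dz":2.1,"wx":0,"wy":0,"wz":0,"hand":-1},{"dx":-10.2,"dy":-10.4,"dz":2.1,"wx":0,"wy":0,"wz":0,"hand":-1},{"dx":-10.2,"dy":-10.4,"dz":2.1,"wx":0,"wy":0,"wz":0,"hand":-1}]'

```text
time_s: 1.53
tool_pos: [609.7, 149.7, 149.5]
orientation: [-0.001, -0.055, 0.998, -0.0]
ft_force: [-0.3, 0.5, -0.2]
grip_width: -0.002
```

```bash
python3 -c "
from h import *; go([611,149,56],186.5); d=snap('wrist','w1.png'); print(d['T_tool_cam'],d['vfov'])
snap('side','s1.png')"
```

```text
t 1.53 at [609.7 149.7 149.5] d(cm) [-0.14 -0.09  9.35] w [-0.  -0.1 -0.1] F [-0.3  0.5 -0.2] g -0.002 q [0.24 0.33 0.09 1.33 0.   0.13]
[[ 2.77704664e-04 -9.49439500e-01 -3.13949931e-01  8.13184660e+01]
 [ 9.99998854e-01  7.30835058e-04 -1.32562324e-03 -1.19297004e+00]
 [ 1.48804469e-03 -3.13949203e-01  9.49438615e-01 -1.66356125e+02]
 [ 0.00000000e+00  0.00000000e+00  0.00000000e+00  1.00000000e+00]] 59.430000553227096
```

View pics/w1.png

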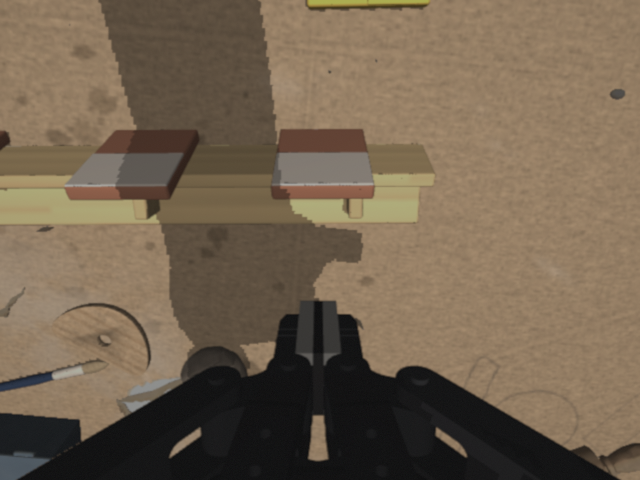

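View pics/s1.png

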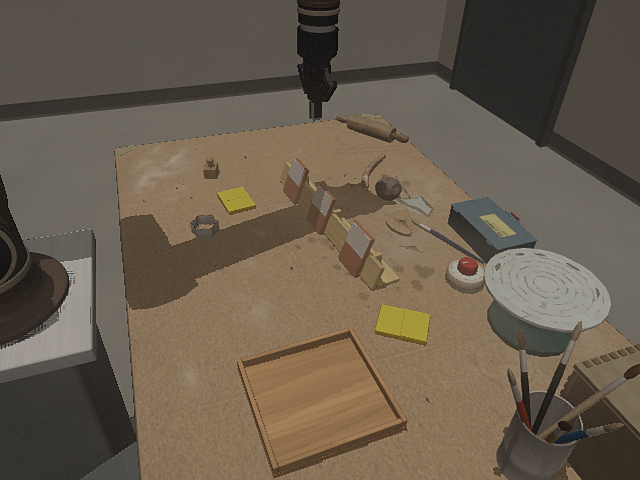

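```bash
python3 -c "
from h import *; s,T=pose(); d=vision.get_image('wrist'); W=T@np.array(d['T_tool_cam'])
for p in [(272,195),(373,195)]: print(ray(d,*p,75,W))
for p in [(278,222),(417,222)]: print(ray(d,*p,10,W))"
```

```text
[584.08959568 119.86434457  75.        ]
[577.34082805 178.68866242  75.        ]
[619.38973474 120.43388162  10.        ]
[607.35469255 225.25820701  10.        ]
```

step_arm --series '[{"dx":-0.1,"dy":-0.1,"dz":4,"wx":0,"wy":0,"wz":0,"hand":-1},{"dx":-0.1,"dy":-0.1,"dz":7,"wx":0,"wy":0,"wz":0,"hand":-1},{"dx":-0.1,"dy":-0.1,"dz":9.4,"wx":0,"wy":0,"wz":0,"hand":-1},{"dx":-0.1,"dy":-0.1,"dz":9.4,"wx":0,"wy":0,"wz":0,"hand":-1},{"dx":-0.1,"dy":-0.1,"dz":9.4,"wx":0,"wy":0,"wz":0,"hand":-1},{"dx":-0.1,"dy":-0.1,"dz":9.4,"wx":0,"wy":0,"wz":0,"hand":-1}]'

```text
time_s: 2.18
tool_pos: [611.0, 151.0, 58.9]
orientation: [0.001, -0.057, 0.998, 0.0]
ft_force: [-0.1, -0.2, 1.2]
grip_width: -0.0
```

step_arm --series '[{"dx":1.5,"dy":0,"dz":0,"wx":0,"wy":0,"wz":0,"hand":-1},{"dx":2.7,"dy":0,"dz":0,"wx":0,"wy":0,"wz":0,"hand":-1},{"dx":3.8,"dy":0,"dz":0,"wx":0,"wy":0,"wz":0,"hand":-1},{"dx":4.8,"dy":0,"dz":0,"wx":0,"wy":0,"wz":0,"hand":-1},{"dx":5.7,"dy":0,"dz":0,"wx":0,"wy":0,"wz":0,"hand":-1},{"dx":6.6,"dy":0,"dz":0,"wx":0,"wy":0,"wz":0,"hand":-1},{"dx":7.4,"dy":0,"dz":0,"wx":0,"wy":0,"wz":0,"hand":-1},{"dx":8,"dy":0,"dz":0,"wx":0,"wy":0,"wz":0,"hand":-1},{"dx":8,"dy":0,"dz":0,"wx":0,"wy":0,"wz":0,"hand":-1}]'

```text
time_s: 2.93
tool_pos: [529.9, 140.8, 57.0]
orientation: [-0.0, -0.057, 0.998, -0.0]
ft_force: [-0.3, -0.9, -0.2]
grip_width: -0.003
```

```bash
python3 -c "
from h import *; go([620,150,120],186.5); snap('side','s2.png')"
```

```text
t 2.93 at [529.9 140.8  57. ] d(cm) [-9.05 -0.11 -6.3 ] w [-0. -0.  0.] F [-0.3 -0.9 -0.2] g -0.003 q [ 0.26  0.21 -0.27  1.09 -0.    0.15]
```

View pics/s2.png

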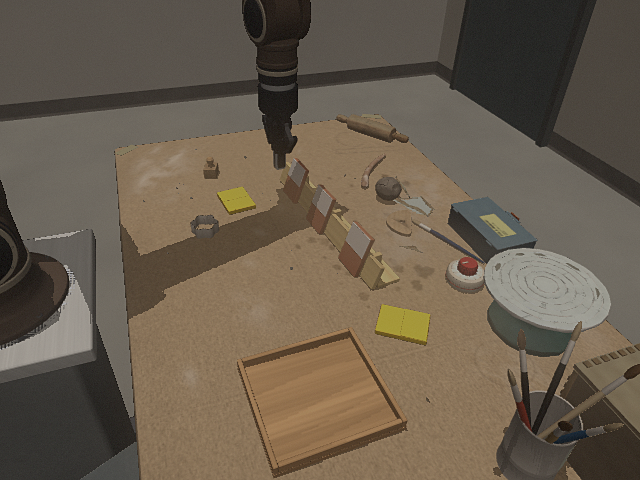

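```bash
python3 -c "
from h import *; s,T=pose(); d=vision.get_image('side'); print(proj(d,T[:3,3]), proj(d,[581,146,75]))
d=snap('wrist','w2.png'); snap('top','t2.png'); W=T@np.array(d['T_tool_cam']); print(proj(d,T[:3,3],W),proj(d,[581,146,75],W))"
```

```text
(np.float64(279.56449208735694), np.float64(176.90055226680823)) (np.float64(301.7374392026809), np.float64(164.59791537877533))
(np.float64(321.05951158462057), np.float64(295.5895097377048)) (np.float64(319.52040753402275), np.float64(419.8999654172335))
```

View pics/w2.png

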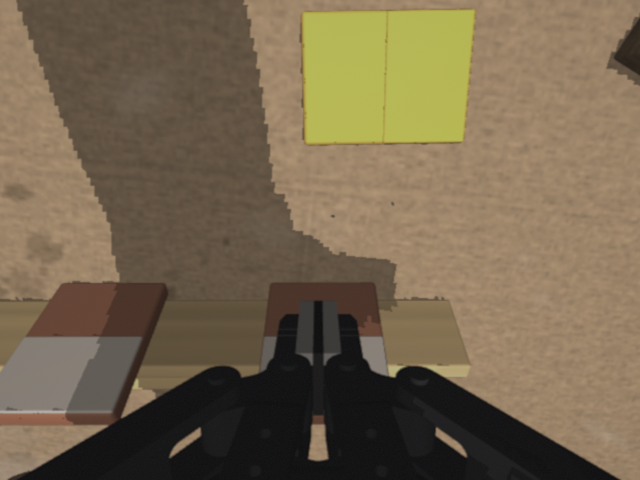

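View pics/t2.png

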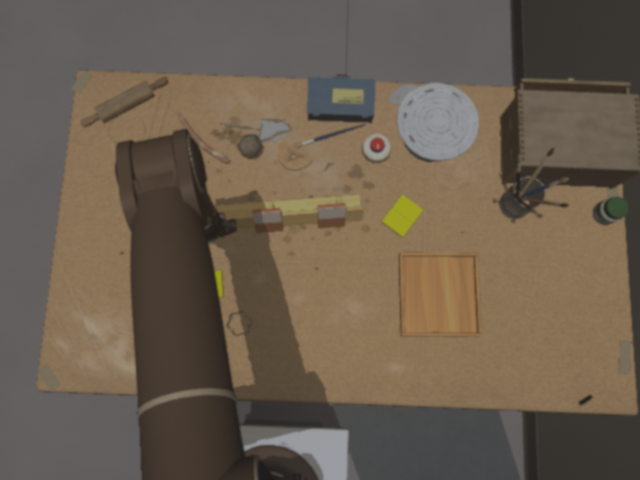

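```bash
python3 -c "
from h import *; s,T=pose(); d=vision.get_image('side'); print(proj(d,[609.7,149.7,149.5]))
for z in (57,67,77): print(z,proj(d,[530,141,z]))
a=cv2.imread('pics/s2.png')[110:230,230:340]; cv2.imwrite('pics/s2c.png',cv2.resize(a,None,fx=5,fy=5,interpolation=cv2.INTER_CUBIC))
a=cv2.imread('pics/s1.png')[60:150,270:370]; cv2.imwrite('pics/s1c.png',cv2.resize(a,None,fx=5,fy=5,interpolation=cv2.INTER_CUBIC))"
```

```text
(np.float64(314.841144784991), np.float64(129.37204402168015))
57 (np.float64(279.2461537957783), np.float64(176.90380942277721))
67 (np.float64(279.15308732254465), np.float64(172.72670672862625))
77 (np.float64(279.05892987307936), np.float64(168.5006377462089))
```

View pics/s2c.png

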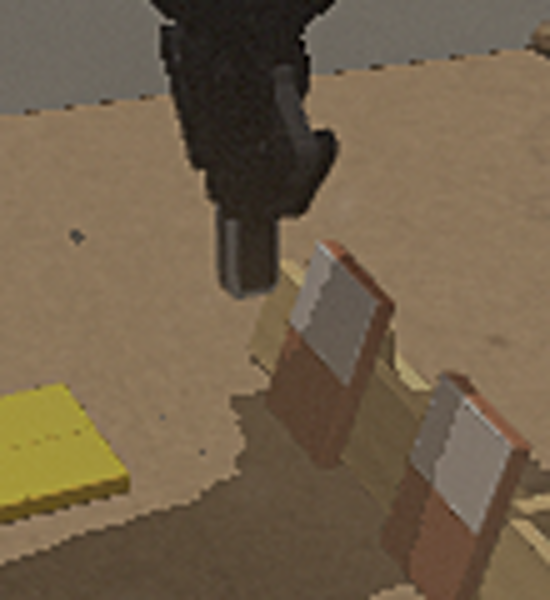

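View pics/s1c.png

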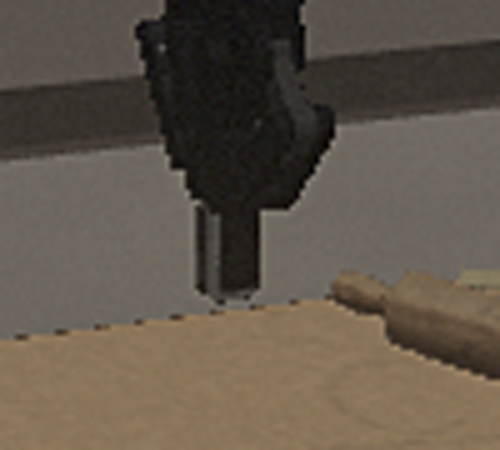

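step_arm --series '[{"dx":0,"dy":0,"dz":-4,"wx":0,"wy":0,"wz":0,"hand":-1},{"dx":-4,"dy":0,"dz":-4,"wx":0,"wy":0,"wz":0,"hand":-1},{"dx":-8.3,"dy":-0.1,"dz":-4,"wx":0,"wy":0,"wz":0,"hand":-1},{"dx":-8.3,"dy":-0.1,"dz":-4,"wx":0,"wy":0,"wz":0,"hand":-1},{"dx":-8.3,"dy":-0.1,"dz":-1.5,"wx":0,"wy":0,"wz":0,"hand":-1},{"dx":-8.3,"dy":-0.1,"dz":1.7,"wx":0,"wy":0,"wz":0,"hand":-1},{"dx":-8.3,"dy":-0.1,"dz":1.7,"wx":0,"wy":0,"wz":0,"hand":-1},{"dx":-8.3,"dy":-0.1,"dz":1.7,"wx":0,"wy":0,"wz":0,"hand":-1},{"dx":-8.3,"dy":-0.1,"dz":1.7,"wx":0,"wy":0,"wz":0,"hand":-1}]'

```text
time_s: 3.93
tool_pos: [613.9, 149.4, 40.7]
orientation: [0.0, -0.057, 0.998, 0.0]
ft_force: [0.4, 0.3, 1.0]
grip_width: 0.001
```

```bash
python3 -c "
from h import *; go([613,150,40],186.5); snap('side','s3.png')
a=cv2.imread('pics/s3.png')[110:230,230:340]; cv2.imwrite('pics/s3c.png',cv2.resize(a,None,fx=5,fy=5,interpolation=cv2.INTER_CUBIC))"
```

```text
t 3.93 at [613.9 149.4  40.7] d(cm) [0.09 0.07 0.07] w [ 0.  0. -0.] F [0.4 0.3 1. ] g 0.001 q [ 0.24  0.37 -0.09  1.11 -0.    0.13]
```

View pics/s3c.png

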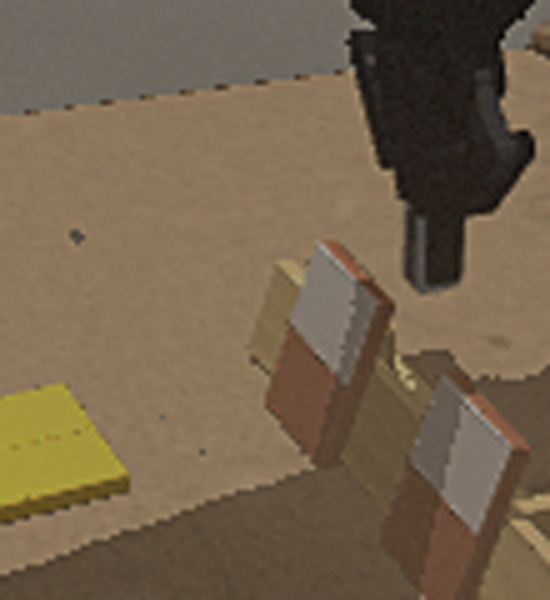

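```bash
python3 -c "
from h import *; d=vision.get_image('side')
for z in (40,50,60,70): print(z,proj(d,[612,149,z]))"
```

```text
40 (np.float64(314.75014791353743), np.float64(176.0992627719974))
50 (np.float64(314.85980656985197), np.float64(172.07034550599698))
60 (np.float64(314.9707034465345), np.float64(167.99593536613395))
70 (np.float64(315.08285963487344), np.float64(163.87525744727049))
```

step_arm --series '[{"dx":1.5,"dy":0,"dz":0,"wx":0,"wy":0,"wz":0,"hand":-1},{"dx":2.7,"dy":0,"dz":0,"wx":0,"wy":0,"wz":0,"hand":-1},{"dx":3.8,"dy":0,"dz":0,"wx":0,"wy":0,"wz":0,"hand":-1},{"dx":4.8,"dy":0,"dz":0,"wx":0,"wy":0,"wz":0,"hand":-1},{"dx":5.7,"dy":0,"dz":0,"wx":0,"wy":0,"wz":0,"hand":-1},{"dx":6.6,"dy":0,"dz":0,"wx":0,"wy":0,"wz":0,"hand":-1},{"dx":7.4,"dy":0,"dz":0,"wx":0,"wy":0,"wz":0,"hand":-1},{"dx":8,"dy":0,"dz":0,"wx":0,"wy":0,"wz":0,"hand":-1},{"dx":8,"dy":0,"dz":0,"wx":0,"wy":0,"wz":0,"hand":-1}]'

```text
time_s: 4.78
tool_pos: [533.0, 140.1, 39.9]
orientation: [-0.0, -0.057, 0.998, -0.0]
ft_force: [0.2, -0.6, 0.1]
grip_width: 0.003
```

```bash
python3 -c "
from h import *; go([620,150,120],186.5); snap('wrist','w4.png');snap('side','s4.png')"
```

```text
t 4.78 at [533.  140.1  39.9] d(cm) [-8.76 -0.01 -8.01] w [-0. -0.  0.] F [ 0.2 -0.6  0.1] g 0.003 q [ 0.26  0.23 -0.29  1.05  0.    0.14]
```

View pics/w4.png

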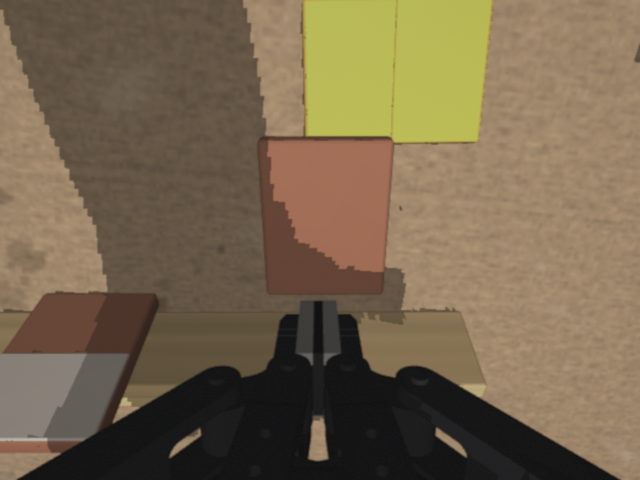

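View pics/s4.png

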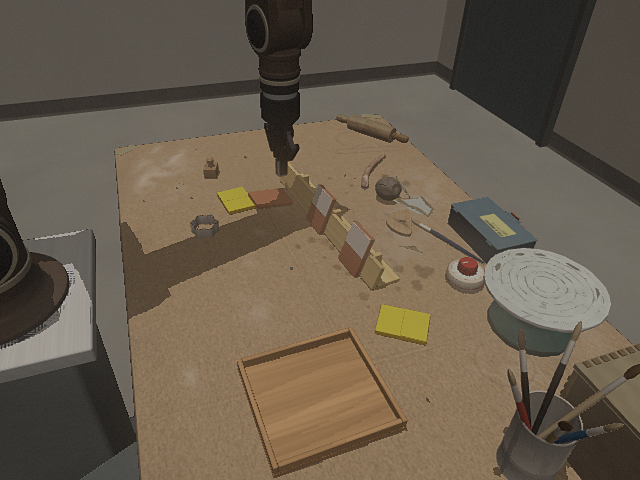

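```bash
python3 -c "
from h import *; go([626,32,40],186.5)"
```

```text
t 4.88 at [534.2 140.3  39.9] d(cm) [-7.89e+00 -1.18e+01 -1.00e-02] w [0. 0. 0.] F [-0.3 -0.7 -0.1] g -0.003 q [ 0.26  0.23 -0.29  1.05 -0.    0.14]
```

step_arm --series '[{"dx":0,"dy":0,"dz":-4,"wx":0,"wy":0,"wz":0,"hand":-1},{"dx":0,"dy":0,"dz":-6,"wx":0,"wy":0,"wz":0,"hand":-1},{"dx":-7.9,"dy":-11.8,"dz":-6,"wx":0,"wy":0,"wz":0,"hand":-1},{"dx":-7.9,"dy":-11.8,"dz":-6,"wx":0,"wy":0,"wz":0,"hand":-1},{"dx":-7.9,"dy":-11.8,"dz":-6,"wx":0,"wy":0,"wz":0,"hand":-1},{"dx":-7.9,"dy":-11.8,"dz":-6,"wx":0,"wy":0,"wz":0,"hand":-1},{"dx":-7.9,"dy":-11.8,"dz":-6,"wx":0,"wy":0,"wz":0,"hand":-1},{"dx":-7.9,"dy":-11.8,"dz":-3,"wx":0,"wy":0,"wz":0,"hand":-1},{"dx":-7.9,"dy":-11.8,"dz":0,"wx":0,"wy":0,"wz":0,"hand":-1},{"dx":-7.9,"dy":-11.8,"dz":0,"wx":0,"wy":0,"wz":0,"hand":-1}]'

```text
time_s: 5.72
tool_pos: [622.2, 32.1, 33.7]
orientation: [-0.005, -0.057, 0.998, 0.0]
ft_force: [-0.5, 0.7, -1.0]
grip_width: 0.006
```

```bash
python3 -c "
from h import *; go([626,32,40],186.5)"
```

```text
t 5.72 at [622.2  32.1  33.7] d(cm) [-0.37 -0.05 -0.63] w [ 0.  -0.5 -0. ] F [-0.5  0.7 -1. ] g 0.006 q [ 0.05  0.37 -0.12  1.1   0.   -0.06]
```

step_arm --series '[{"dx":0,"dy":0,"dz":0,"wx":0,"wy":0,"wz":0,"hand":-1},{"dx":1.5,"dy":0,"dz":0,"wx":0,"wy":0,"wz":0,"hand":-1},{"dx":2.7,"dy":0,"dz":0,"wx":0,"wy":0,"wz":0,"hand":-1},{"dx":3.8,"dy":0,"dz":0,"wx":0,"wy":0,"wz":0,"hand":-1},{"dx":4.8,"dy":0,"dz":0,"wx":0,"wy":0,"wz":0,"hand":-1},{"dx":5.7,"dy":0,"dz":0,"wx":0,"wy":0,"wz":0,"hand":-1},{"dx":6.6,"dy":0,"dz":0,"wx":0,"wy":0,"wz":0,"hand":-1},{"dx":7.4,"dy":0,"dz":0,"wx":0,"wy":0,"wz":0,"hand":-1},{"dx":8,"dy":0,"dz":0,"wx":0,"wy":0,"wz":0,"hand":-1},{"dx":8,"dy":0,"dz":0,"wx":0,"wy":0,"wz":0,"hand":-1}]'

```text
time_s: 6.55
tool_pos: [545.3, 22.8, 40.0]
orientation: [-0.0, -0.057, 0.998, -0.0]
ft_force: [0.0, 0.3, -0.3]
grip_width: -0.004
```

```bash
python3 -c "
from h import *; go([642,-104,40],186.5); snap('wrist','w5.png')"
```

```text
t 6.55 at [545.3  22.8  40. ] d(cm) [-8.170e+00 -1.369e+01 -1.000e-02] w [-0. -0. -0.] F [ 0.   0.3 -0.3] g -0.004 q [ 0.04  0.22 -0.3   1.05 -0.   -0.07]
```

View pics/w5.png

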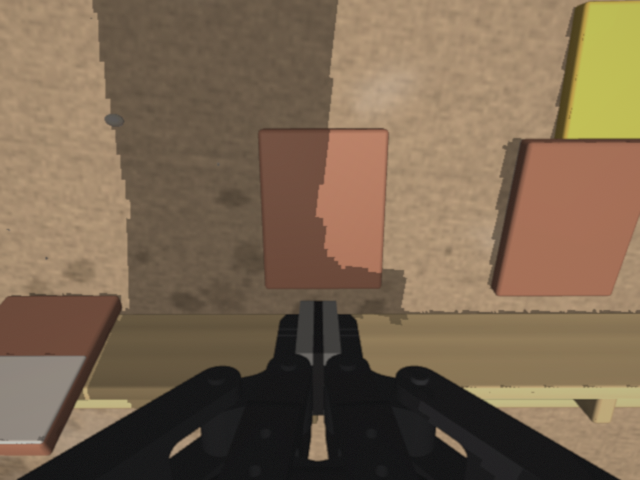

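M is blank too, so R should be the marked one; I tip it as well.

step_arm --series '[{"dx":0,"dy":0,"dz":-4,"wx":0,"wy":0,"wz":0,"hand":-1},{"dx":0,"dy":0,"dz":-6,"wx":0,"wy":0,"wz":0,"hand":-1},{"dx":-8.2,"dy":-13.7,"dz":-6,"wx":0,"wy":0,"wz":0,"hand":-1},{"dx":-8.2,"dy":-13.7,"dz":-6,"wx":0,"wy":0,"wz":0,"hand":-1},{"dx":-8.2,"dy":-13.7,"dz":-6,"wx":0,"wy":0,"wz":0,"hand":-1},{"dx":-8.2,"dy":-13.7,"dz":-6,"wx":0,"wy":0,"wz":0,"hand":-1},{"dx":-8.2,"dy":-13.7,"dz":-6,"wx":0,"wy":0,"wz":0,"hand":-1},{"dx":-8.2,"dy":-13.7,"dz":-3,"wx":0,"wy":0,"wz":0,"hand":-1},{"dx":-8.2,"dy":-13.7,"dz":-1,"wx":0,"wy":0,"wz":0,"hand":-1},{"dx":-8.2,"dy":-13.7,"dz":0,"wx":0,"wy":0,"wz":0,"hand":-1}]'

```text
time_s: 7.43
tool_pos: [642.2, -103.8, 36.4]
orientation: [-0.002, -0.056, 0.998, 0.001]
ft_force: [-0.2, -0.4, -0.4]
grip_width: -0.001
```

```bash
python3 -c "
from h import *; go([642,-104,40],186.5)"
```

```text
t 7.43 at [ 642.2 -103.8   36.4] d(cm) [ 0.02 -0.02 -0.36] w [ 0.1 -0.2 -0. ] F [-0.2 -0.4 -0.4] g -0.001 q [-0.16  0.41 -0.05  1.12  0.   -0.27]
```

step_arm --series '[{"dx":0,"dy":0,"dz":0,"wx":0,"wy":0,"wz":0,"hand":-1},{"dx":1.5,"dy":0,"dz":0,"wx":0,"wy":0,"wz":0,"hand":-1},{"dx":2.7,"dy":0,"dz":0,"wx":0,"wy":0,"wz":0,"hand":-1},{"dx":3.8,"dy":0,"dz":0,"wx":0,"wy":0,"wz":0,"hand":-1},{"dx":4.8,"dy":0,"dz":0,"wx":0,"wy":0,"wz":0,"hand":-1},{"dx":5.7,"dy":0,"dz":0,"wx":0,"wy":0,"wz":0,"hand":-1},{"dx":6.6,"dy":0,"dz":0,"wx":0,"wy":0,"wz":0,"hand":-1},{"dx":7.4,"dy":0,"dz":0,"wx":0,"wy":0,"wz":0,"hand":-1},{"dx":8,"dy":0,"dz":0,"wx":0,"wy":0,"wz":0,"hand":-1},{"dx":8,"dy":0,"dz":0,"wx":0,"wy":0,"wz":0,"hand":-1}]'

```text
time_s: 8.27
tool_pos: [562.8, -113.1, 40.0]
orientation: [-0.0, -0.057, 0.998, 0.0]
ft_force: [-0.5, -0.1, -0.2]
grip_width: 0.0
```

step_arm --series '[{"dx":0,"dy":0,"dz":-4,"wx":0,"wy":0,"wz":0,"hand":-1},{"dx":0,"dy":0,"dz":-8,"wx":0,"wy":0,"wz":0,"hand":-1},{"dx":0,"dy":0,"dz":-8,"wx":0,"wy":0,"wz":0,"hand":1},{"dx":0,"dy":0,"dz":-8,"wx":0,"wy":0,"wz":0,"hand":1},{"dx":0,"dy":0,"dz":-8,"wx":0,"wy":0,"wz":0,"hand":1},{"dx":0,"dy":0,"dz":-8,"wx":0,"wy":0,"wz":0,"hand":1}]'

```text
time_s: 8.77
tool_pos: [563.4, -112.8, 118.4]
orientation: [-0.001, -0.057, 0.998, 0.0]
ft_force: [-0.5, 0.8, 0.5]
grip_width: 0.561
```

```bash
python3 -c "
from h import *; go([560,-110,40],186.5); snap('wrist','w6.png')"
```

```text
t 8.77 at [ 563.4 -112.8  118.4] d(cm) [0.29 0.31 7.84] w [ 0.  -0.1  0. ] F [-0.5  0.8  0.5] g 0.561 q [-0.2   0.23 -0.1   1.23  0.   -0.31]
```

View pics/w6.png

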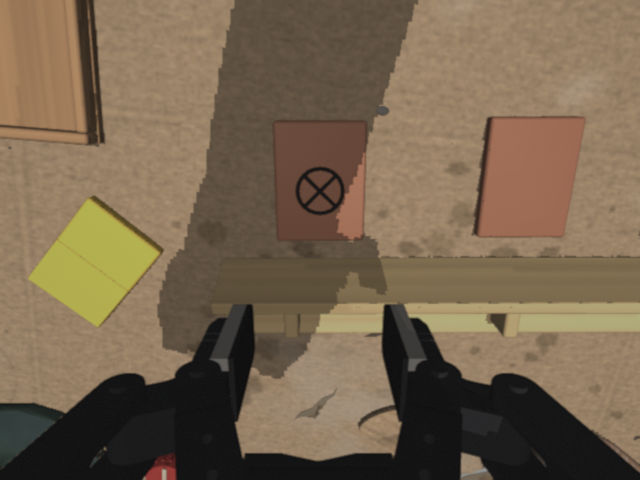

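```bash
python3 -c "
from h import *; s,T=pose(); d=vision.get_image('wrist'); W=T@np.array(d['T_tool_cam'])
P=[ray(d,*p,10,W) for p in [(275,121),(366,121),(364,240),(278,240)]]
for p in P: print(p.round(1))
c=np.mean(P,0); print(c, ray(d,320,190,10,W)); go([c[0],c[1],50],186.5)
print([np.linalg.norm(P[i]-P[i-1]) for i in range(4)])
t=vision.get_image('top'); print(np.mean([ray(t,*p,22) for p in [(400,254.5),(476.5,254.5),(401,335.5),(478,336)]],0))"
```

```text
[ 498.3 -148.8   10. ]
[491.8 -91.9  10. ]
[570.1 -81.5  10. ]
[ 576.8 -140.3   10. ]
[ 534.23074244 -115.64203415   10.        ] [ 538.8410768  -115.61059718   10.        ]
t 8.87 at [ 563.2 -112.8  118.1] d(cm) [2.89 0.04 6.82] w [ 0.  -0.1 -0. ] F [ 0.4 -0.5 -0.9] g 0.737 q [-0.2   0.23 -0.11  1.23  0.   -0.31]
[np.float64(78.98527767309565), np.float64(57.31259187489539), np.float64(78.98544347492218), np.float64(59.19705866805778)]
[ 434.79971977 -344.62045698   22.        ]
```

step_arm --series '[{"dx":2.9,"dy":0,"dz":2,"wx":0,"wy":0,"wz":0,"hand":0.7},{"dx":2.9,"dy":0,"dz":5,"wx":0,"wy":0,"wz":0,"hand":0.7},{"dx":2.9,"dy":0,"dz":8,"wx":0,"wy":0,"wz":0,"hand":0.7},{"dx":2.9,"dy":0,"dz":10.8,"wx":0,"wy":0,"wz":0,"hand":0.7},{"dx":2.9,"dy":0,"dz":10.8,"wx":0,"wy":0,"wz":0,"hand":0.7},{"dx":2.9,"dy":0,"dz":10.8,"wx":0,"wy":0,"wz":0,"hand":0.7},{"dx":2.9,"dy":0,"dz":10.8,"wx":0,"wy":0,"wz":0,"hand":0.7}]'

```text
time_s: 9.5
tool_pos: [535.8, -116.4, 12.8]
orientation: [0.0, -0.057, 0.998, -0.0]
ft_force: [0.3, -0.2, 1.0]
grip_width: 0.852
```

```bash
python3 -c "
from h import *; go([534,-115.5,0],186.5); snap('wrist','w7.png'); d=snap('side','s7.png'); s,T=pose()
u,v=proj(d,T[:3,3]); print(u,v)
u,v=int(u),int(v); a=cv2.imread('pics/s7.png')[v-90:v+40,u-70:u+70]; cv2.imwrite('pics/s7c.png',cv2.resize(a,None,fx=4.5,fy=4.5,interpolation=cv2.INTER_CUBIC))
for y in (-115.5-35,-115.5+35):
  for z in (0,10,20,30): print(y,z,np.array(proj(d,[534,y,z]))-[u-70,v-90])
"
```

```text
t 9.5 at [ 535.8 -116.4   12.8] d(cm) [0.17 0.11 1.28] w [-0.  0.  0.] F [ 0.3 -0.2  1. ] g 0.852 q [-0.21  0.24 -0.34  0.99  0.   -0.33]
324.9715300914447 269.29076617921976
-150.5 0 [ 76.1693976  109.00931311]
-150.5 10 [ 76.41678748 104.72194021]
-150.5 20 [ 76.66770438 100.37344268]
-150.5 30 [76.92222426 95.96250395]
-80.5 0 [62.36266748 83.88404073]
-80.5 10 [62.50365512 79.67774411]
-80.5 20 [62.64653547 75.41497934]
-80.5 30 [62.7913469  71.09460165]
```

View pics/w7.png

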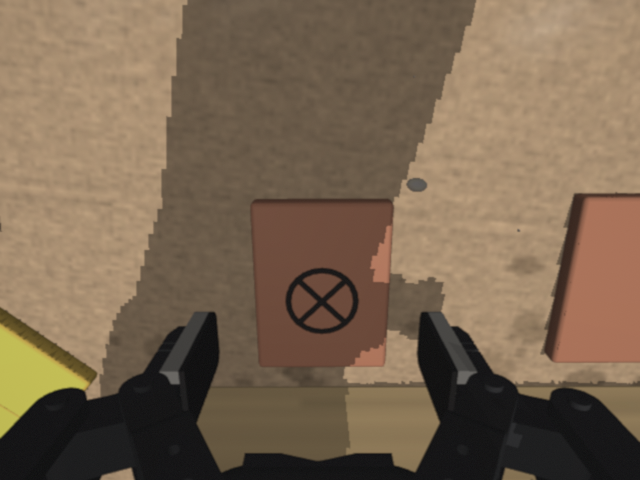

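View pics/s7c.png

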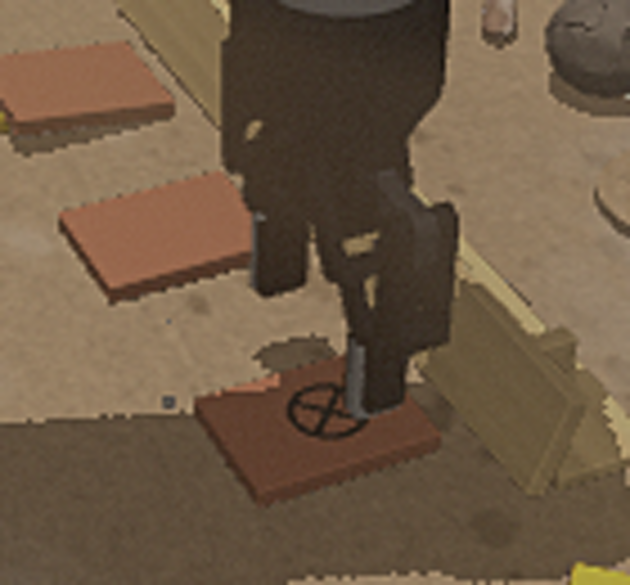

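step_arm --series '[{"dx":0.15,"dy":0.1,"dz":1,"wx":0,"wy":0,"wz":0,"hand":0.7},{"dx":0.15,"dy":0.1,"dz":1.8,"wx":0,"wy":0,"wz":0,"hand":0.7},{"dx":0.15,"dy":0.1,"dz":2.4,"wx":0,"wy":0,"wz":0,"hand":0.7},{"dx":0.15,"dy":0.1,"dz":2.8,"wx":0,"wy":0,"wz":0,"hand":0.7},{"dx":0.15,"dy":0.1,"dz":2.8,"wx":0,"wy":0,"wz":0,"hand":0.7},{"dx":0.15,"dy":0.1,"dz":2.8,"wx":0,"wy":0,"wz":0,"hand":0.7}]'

```text
time_s: 10.1
tool_pos: [533.2, -115.4, -16.7]
orientation: [-0.0, -0.057, 0.998, 0.0]
ft_force: [1.1, -0.5, -0.1]
grip_width: 0.852
```

```bash
python3 -c "
from h import *; go([534,-115.5,-20],186.5); snap('wrist','w8.png'); d=snap('side','s8.png')
a=cv2.imread('pics/s8.png')[179:309,254:394]; cv2.imwrite('pics/s8c.png',cv2.resize(a,None,fx=4.5,fy=4.5,interpolation=cv2.INTER_CUBIC))
"
```

```text
t 10.1 at [ 533.2 -115.4  -16.7] d(cm) [-0.08 -0.02  0.33] w [ 0. -0. -0.] F [ 1.1 -0.5 -0.1] g 0.852 q [-0.21  0.26 -0.38  0.93 -0.   -0.33]
```

View pics/w8.png

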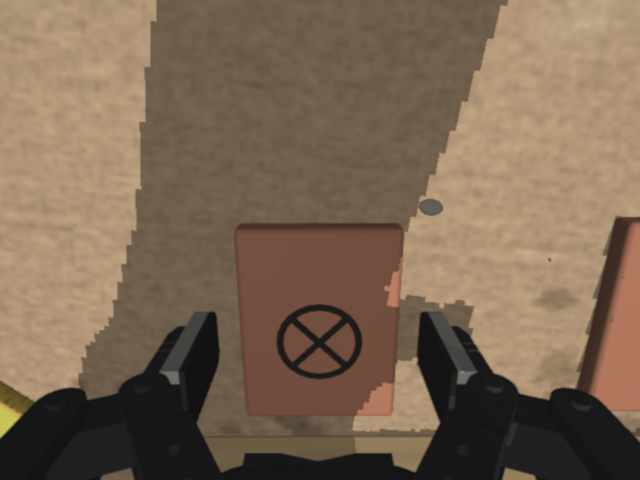

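View pics/s8c.png

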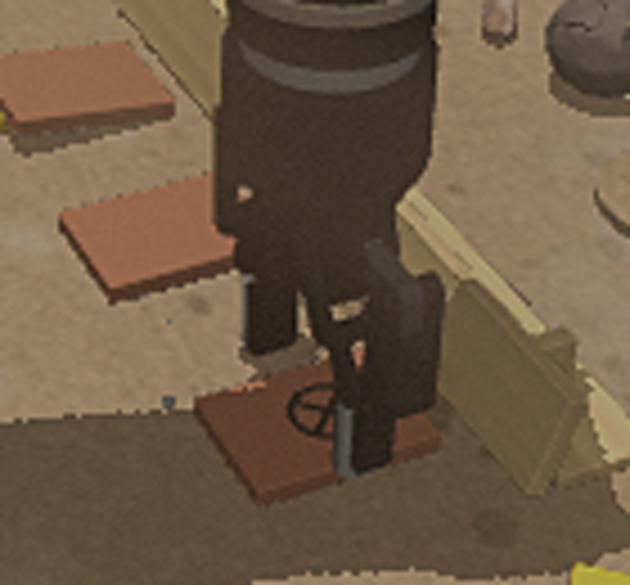

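step_arm --series '[{"dx":0,"dy":0,"dz":0.3,"wx":0,"wy":0,"wz":0,"hand":0.7},{"dx":0,"dy":0,"dz":0.5,"wx":0,"wy":0,"wz":0,"hand":0.5},{"dx":0,"dy":0,"dz":0.5,"wx":0,"wy":0,"wz":0,"hand":0.5},{"dx":0,"dy":0,"dz":0.5,"wx":0,"wy":0,"wz":0,"hand":0.5}]'

```text
time_s: 10.53
tool_pos: [533.4, -115.4, -21.4]
orientation: [-0.0, -0.057, 0.998, 0.0]
ft_force: [0.7, 0.6, 0.1]
grip_width: 0.75
```

```bash
python3 -c "
from h import *; go([534,-115.5,-20],186.5); d=snap('side','s9.png')
a=cv2.imread('pics/s9.png')[179:309,254:394]; cv2.imwrite('pics/s9c.png',cv2.resize(a,None,fx=4.5,fy=4.5,interpolation=cv2.INTER_CUBIC))
"
```

```text
t 10.53 at [ 533.4 -115.4  -21.4] d(cm) [-0.06 -0.01 -0.14] w [ 0. -0. -0.] F [0.7 0.6 0.1] g 0.75 q [-0.21  0.26 -0.39  0.92 -0.   -0.33]
```

View pics/s9c.png

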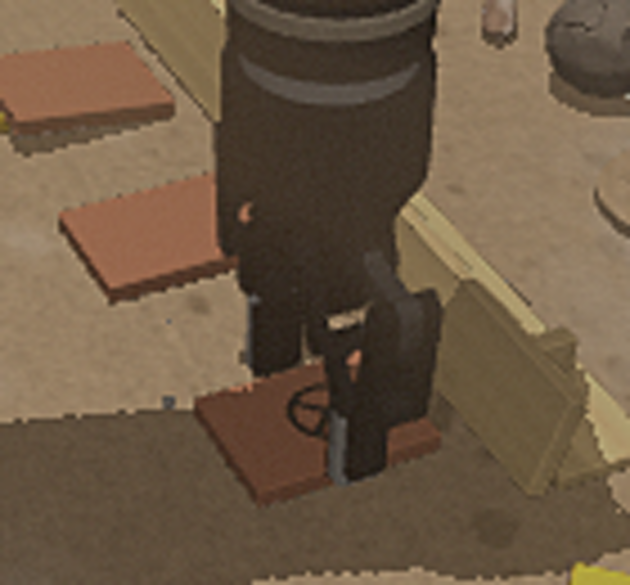

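Tips sit about 3–4 mm above the table beside the tile with no contact force; now gripping.

step_arm --series '[{"dx":0,"dy":0,"dz":0,"wx":0,"wy":0,"wz":0,"hand":0.2},{"dx":0,"dy":0,"dz":0,"wx":0,"wy":0,"wz":0,"hand":0},{"dx":0,"dy":0,"dz":0,"wx":0,"wy":0,"wz":0,"hand":0},{"dx":0,"dy":0,"dz":0,"wx":0,"wy":0,"wz":0,"hand":0},{"dx":0,"dy":0,"dz":0,"wx":0,"wy":0,"wz":0,"hand":0}]' --squeeze 50

```text
time_s: 11.0
tool_pos: [533.7, -115.5, -20.5]
orientation: [0.0, -0.057, 0.998, -0.0]
ft_force: [-1.6, 1.3, 4.7]
grip_width: 0.672
```

step_arm --series '[{"dx":0,"dy":0,"dz":-1,"wx":0,"wy":0,"wz":0,"hand":0},{"dx":0,"dy":0,"dz":-3,"wx":0,"wy":0,"wz":0,"hand":0},{"dx":0,"dy":0,"dz":-5,"wx":0,"wy":0,"wz":0,"hand":0},{"dx":0,"dy":0,"dz":-7,"wx":0,"wy":0,"wz":0,"hand":0},{"dx":0,"dy":0,"dz":-9,"wx":0,"wy":0,"wz":0,"hand":0},{"dx":0,"dy":0,"dz":-9,"wx":0,"wy":0,"wz":0,"hand":0}]'

```text
time_s: 11.5
tool_pos: [536.0, -116.0, 73.4]
orientation: [0.003, -0.057, 0.998, -0.001]
ft_force: [1.0, -0.1, -0.9]
grip_width: 0.668
```

```bash
python3 -c "
from h import *; go([434.8,-344.6,70],182); snap('wrist','w10.png'); snap('side','s10.png')
"
```

```text
t 11.5 at [ 536.  -116.    73.4] d(cm) [ 12.64 -21.57   0.3 ] w [-0.1  0.4  4.5] F [ 1.  -0.1 -0.9] g 0.668 q [-0.21  0.2  -0.25  1.11 -0.   -0.33]
```

View pics/w10.png

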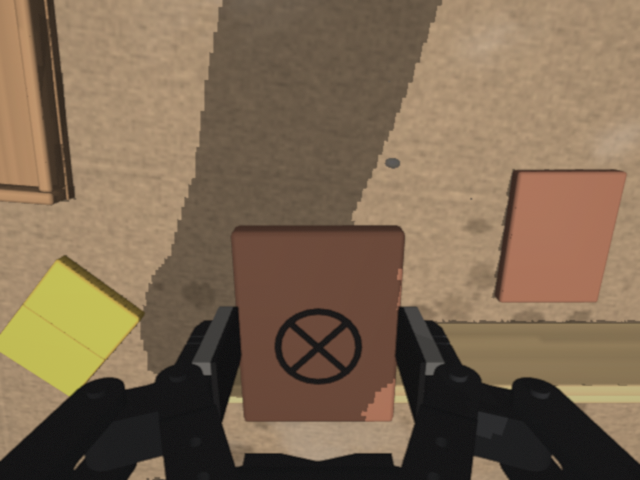

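View pics/s10.png

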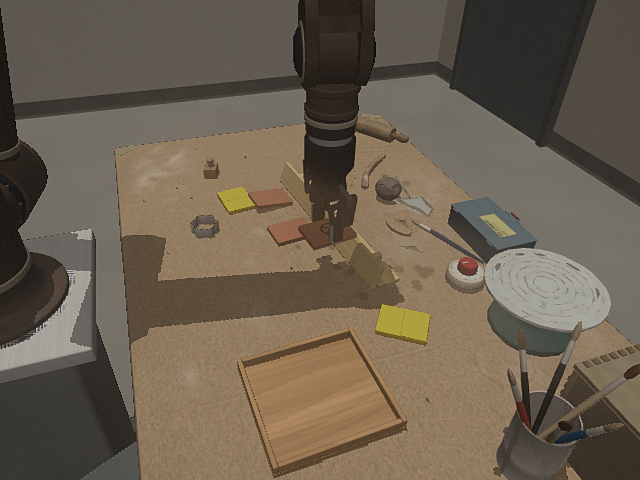

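step_arm --series '[{"dx":4,"dy":-7,"dz":0,"wx":0,"wy":0,"wz":4.5,"hand":0},{"dx":12.6,"dy":-21.6,"dz":0,"wx":0,"wy":0,"wz":4.5,"hand":0},{"dx":12.6,"dy":-21.6,"dz":0,"wx":0,"wy":0,"wz":4.5,"hand":0},{"dx":12.6,"dy":-21.6,"dz":0,"wx":0,"wy":0,"wz":4.5,"hand":0},{"dx":12.6,"dy":-21.6,"dz":0,"wx":0,"wy":0,"wz":4.5,"hand":0},{"dx":12.6,"dy":-21.6,"dz":0,"wx":0,"wy":0,"wz":4.5,"hand":0},{"dx":12.6,"dy":-21.6,"dz":0,"wx":0,"wy":0,"wz":4.5,"hand":0},{"dx":12.6,"dy":-21.6,"dz":0,"wx":0,"wy":0,"wz":4.5,"hand":0},{"dx":12.6,"dy":-21.6,"dz":0,"wx":0,"wy":0,"wz":4.5,"hand":0},{"dx":12.6,"dy":-21.6,"dz":0,"wx":0,"wy":0,"wz":4.5,"hand":0}]'

```text
time_s: 12.43
tool_pos: [432.8, -343.1, 67.9]
orientation: [-0.001, -0.018, 1.0, 0.001]
ft_force: [0.1, 0.9, -0.6]
grip_width: 0.671
```

```bash
python3 -c "
from h import *; go([434.8,-344.6,-10],182); snap('wrist','w11.png'); snap('side','s11.png')
"
```

```text
t 12.43 at [ 432.8 -343.1   67.9] d(cm) [-0.2  -0.17  7.79] w [ 0.1 -0.1  0.1] F [ 0.1  0.9 -0.6] g 0.671 q [-0.67  0.21 -0.24  1.11  0.   -0.71]
```

View pics/w11.png

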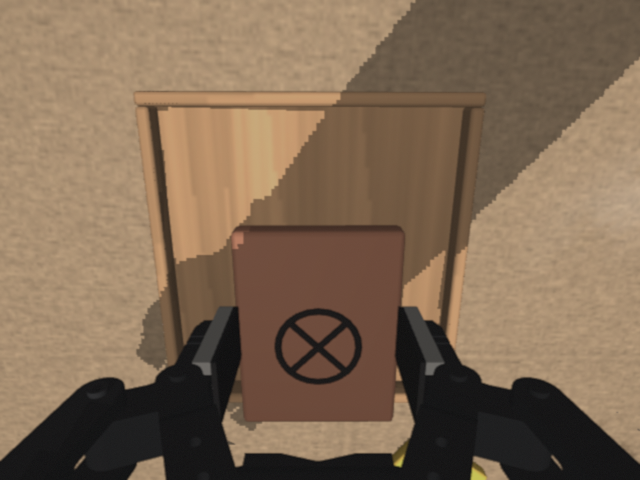

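View pics/s11.png

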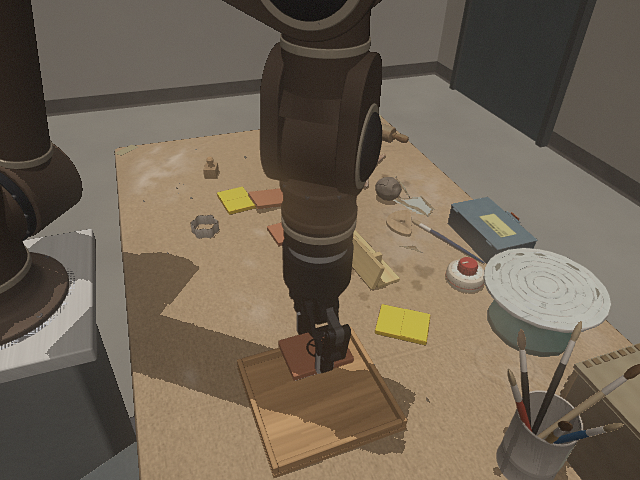

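```bash
python3 -c "
from h import *; s,T=pose(); d=vision.get_image('wrist'); W=T@np.array(d['T_tool_cam'])
for p in [(136,93),(484,93),(237,382),(397,382)]: print(ray(d,*p,22,W).round(1))
print(ray(d,237,402,22,W)); go([434.8,-344.6,-10],182)
"
```

```text
[ 352.5 -434.5   22. ]
[ 346.3 -268.2   22. ]
[ 515.1 -390.    22. ]
[ 511.4 -293.9   22. ]
[ 529.61323786 -390.29373439   22.        ]
t 12.58 at [ 433.4 -343.    68.5] d(cm) [-0.14 -0.16  7.85] w [ 0.  -0.   0.1] F [-0.1  0.2 -0.2] g 0.674 q [-0.67  0.21 -0.24  1.11  0.   -0.71]
```

step_arm --series '[{"dx":-0.25,"dy":-0.4,"dz":2,"wx":0,"wy":0,"wz":0,"hand":0},{"dx":-0.25,"dy":-0.4,"dz":4.5,"wx":0,"wy":0,"wz":0,"hand":0},{"dx":-0.25,"dy":-0.4,"dz":6.5,"wx":0,"wy":0,"wz":0,"hand":0},{"dx":-0.25,"dy":-0.4,"dz":7.5,"wx":0,"wy":0,"wz":0,"hand":0},{"dx":-0.25,"dy":-0.4,"dz":8,"wx":0,"wy":0,"wz":0,"hand":0},{"dx":-0.25,"dy":-0.4,"dz":8,"wx":0,"wy":0,"wz":0,"hand":0},{"dx":-0.25,"dy":-0.4,"dz":8,"wx":0,"wy":0,"wz":0,"hand":0}]'

```text
time_s: 13.17
tool_pos: [436.1, -348.3, -10.5]
orientation: [0.0, -0.018, 1.0, -0.0]
ft_force: [-0.6, -0.1, -0.5]
grip_width: 0.669
```

```bash
python3 -c "
from h import *; go([436,-347,-13],182)
"
```

```text
t 13.17 at [ 436.1 -348.3  -10.5] d(cm) [0.   0.13 0.25] w [-0.  0.  0.] F [-0.6 -0.1 -0.5] g 0.669 q [-0.67  0.28 -0.35  0.95 -0.   -0.71]
```

step_arm --series '[{"dx":0,"dy":0,"dz":0.2,"wx":0,"wy":0,"wz":0,"hand":0},{"dx":0,"dy":0,"dz":0.2,"wx":0,"wy":0,"wz":0,"hand":0.7},{"dx":0,"dy":0,"dz":0.2,"wx":0,"wy":0,"wz":0,"hand":0.7},{"dx":0,"dy":0,"dz":0.2,"wx":0,"wy":0,"wz":0,"hand":0.7},{"dx":0,"dy":0,"dz":-3,"wx":0,"wy":0,"wz":0,"hand":0.7},{"dx":0,"dy":0,"dz":-7,"wx":0,"wy":0,"wz":0,"hand":0.7},{"dx":0,"dy":0,"dz":-11,"wx":0,"wy":0,"wz":0,"hand":0.7},{"dx":0,"dy":0,"dz":-14,"wx":0,"wy":0,"wz":0,"hand":0.7},{"dx":0,"dy":0,"dz":-14,"wx":0,"wy":0,"wz":0,"hand":0.7}]'

```text
time_s: 13.92
tool_pos: [438.3, -350.5, 136.5]
orientation: [0.004, -0.017, 1.0, -0.004]
ft_force: [0.2, -0.5, 0.3]
grip_width: 0.852
```

```bash
python3 -c "
from h import *; go([436,-347,-13],182); snap('wrist','w12.png'); snap('side','s12.png')
"
```

```text
t 13.92 at [ 438.3 -350.5  136.5] d(cm) [ 0.34  0.47 14.94] w [-0.4  0.5 -0. ] F [ 0.2 -0.5  0.3] g 0.852 q [-0.67  0.19 -0.12  1.25  0.   -0.71]
```

View pics/w12.png

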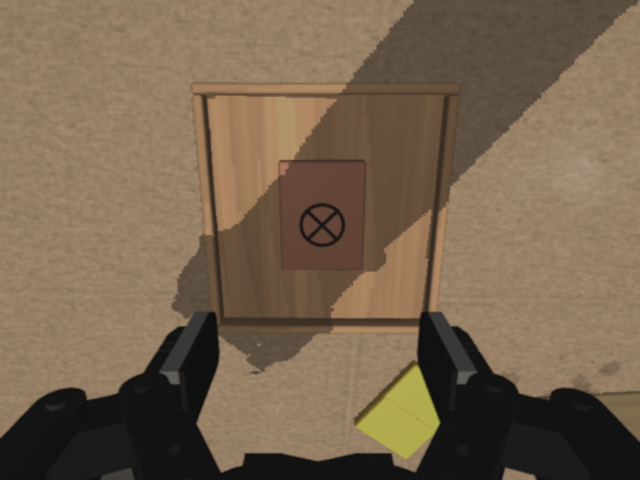

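View pics/s12.png

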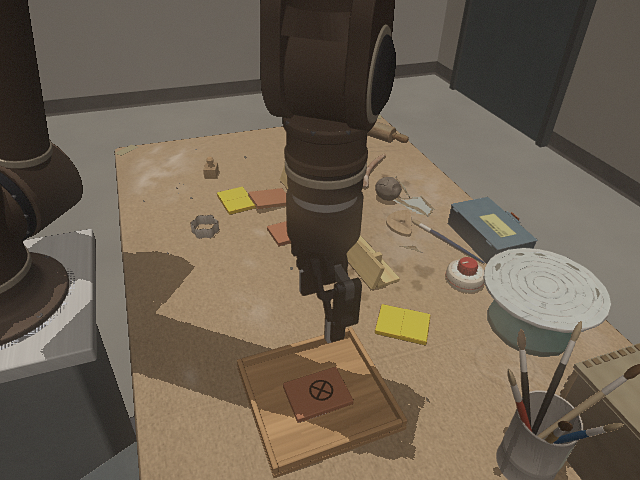

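The tile lies flat and centred in the tray (wrist picture, tile 280–365 by 160–270, tray 195–458 by 85–330). The gripper is clear, so I settle briefly and hand in.

step_arm --series '[{"dx":0,"dy":0,"dz":0,"wx":0,"wy":0,"wz":0,"hand":0.7},{"dx":0,"dy":0,"dz":0,"wx":0,"wy":0,"wz":0,"hand":0.7},{"dx":0,"dy":0,"dz":0,"wx":0,"wy":0,"wz":0,"hand":0.7}]'

```text
time_s: 14.27
tool_pos: [434.7, -347.6, 127.1]
orientation: [-0.001, -0.017, 1.0, 0.001]
ft_force: [-0.5, -0.2, -0.1]
grip_width: 0.849
```

```bash
python3 -c "
from h import *; print(r.hand_in())"
```

```text
the job is handed in; nothing more can be done
None
```

The marked tile now lies flat in the tray with its back up. I tipped all three tiles over; the left and middle ones were blank and the right one had the ring and cross. I handed the job in at about 14.3 s, and it reports no verdict.

- **Last checks:** the final wrist and side pictures show the marked tile about centred in the tray, with the gripper open and clear above it. Both blanks lie where they fell, more than 250 mm from the tray. The yellow look-alikes were not handled, and in the pictures I saw no shift. The left tile fell right beside one of them.
- **What disagreed:** the first pull passed over the left tile without touching it. In the side view the real fingertips sit about 18 mm above the reported TCP with the fingers shut, and about 26 mm at 85% open. I lowered every later move to allow for this.
- **Forces:** the largest wrist force reading at the end of any move was about 5 N, when the gripper closed on the tile.

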